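Refit the hinge pin of the counter's blade cutter

ROBOT

A 6-joint arm with a two-finger parallel gripper is mounted at the origin on a cart in front of the work surface, level with it; the furniture and walls round the work are solid. World frame = base frame: x ahead of the robot, y to its left, z up, the work surface at z = 0. Lengths are in m, angles in degrees, forces in N, time in s.
With the tool pointing down it reaches from about 0.4 to 0.825 m from the base axis. Payload 7 kg.
Tool frame: the origin (TCP) lies midway between the tips of the shut fingers; the grasp point (between the pads) lies 19 mm behind it; z points along the fingers, y is the direction in which the jaws open and shut (so a half turn about z gives the same grasp; the last joint's range is limited). The gripper opens to 88 mm and grips with 3 to 60 N. Pads are 19 mm wide; open, the fingers measure 130 mm over their backs; the gripper's body (78 mm by 193 mm) begins 47 mm behind the grasp point.
Start: joints at [-57.405, 20.546, 0.682, 0, -70.136, -16.507], TCP at [0.187, -0.649, 0.227] pointing down, gripper open.
Joint ranges: [-176.03, 176.03], [-82.01, 121.73], [-58.28, 71.71], [-173.87, 95.51], [-174.79, -0.11], [-173.66, 173.66]. Speed limits (degrees/s): [136.94, 136.94, 172.46, 180, 180, 180].

INTERFACE

Orientations are given as a 3x3 rotation matrix whose columns are the frame's x, y, z axes.
In Python, from rig import robot gives the robot as it stands. Calls block until the motion is done:
- robot.goto(position, orientation): joint-space move of the TCP to a pose.
- robot.servo_line(position, ori=None, speed=0.15): straight line of the TCP; ori=None keeps the orientation; speed is the mean speed in m/s.
- robot.movej(angles): joint-space move.
- robot.move_gripper(opening): opening from 0.0 (shut) to 1.0 (fully open); the grip force is fixed at half the most; returns when the fingers have stopped.
- robot.dwell(seconds).
- robot.ik(position, orientation): joint angles nearest the present ones, or None.
- robot.grab_frame(name): name is "side" or "top"; returns (picture, depth): 400x640x3 uint8, red, green, blue; 400x640 float32, m along the optical axis (not along the pixel's ray), 0 where there is no reading.
- robot.camera_info(name): a dict with "vfov" (degrees; the focal length in pixels is half the picture's height over the tangent of half this angle, whatever the lens; pixels are square), "cx", "cy" (the principal point, pixels), "k1" (the pictures are not rectified: a ray, as slopes to the right and down, at radius r is drawn at 1 + k1 r^2 times it, then the intrinsics apply), "view" (4x4, takes a point from world to camera coordinates). Camera axes: x right, y down, z forward; pixel columns grow to the right and rows downward; lengths in m; the calibration is good to about 2 mm. A picture is of the moment at which its call begins. camera_info takes no time and is no camera call.
A pose or a line that the arm cannot do raises robot.Unreachable and nothing moves.
- robot.job_done(): hands the job in, once; it reports no verdict.
Readings, each from a call of its own:
- robot.read_t(): time.
- robot.read_qpos(): joint angles.
- robot.read_qvel(): joint speeds.
- robot.read_effort(): joint torques, N m.
- robot.read_position(): TCP position.
- robot.read_tcp_rot(): TCP orientation.
- robot.read_force(): force on the tool from outside, world axes, zero at the start.
- robot.read_ft_torque(): the same for the moment, N m.
- robot.read_grip_width(): opening from 0.0 (shut) to 1.0 (fully open).
Only numpy, scipy, OpenCV 4.12 (cv2) and the standard library are available. Lean on these libraries where they do the work, as an engineer would, in place of code of your own. Each camera call takes 0.05 s, during which the arm holds its last target.

TASK

The blade cutter on the worktop has come back from washing: its blade lies loose in the slot of the white board, with its two eyes between the three lugs of the hinge, and its hinge pin lies beside it. Slide the pin in from the front, by feel and with light pressure only, through all five holes until its collar is against the front lug. Then lift the blade by its wooden knob, over the top, and leave it leaning back on its stop, open and ready for the first cheese. Leave the other things where they are.

Things in the scene. Friction and masses are not known exactly. Their poses are not given: they have to be found in the camera images.
- hinge_entry (a point): centre of the outer face of the front lug, on the axis of its hole: where the pin enters. x: along the hinge axis, the way the pin goes in; y: to the hinge end of the board; z: up. 65 mm above the worktop. Along x from here: lug 0 to 8 mm (hole 20 mm in diameter, for the pin's shoulder), blade eye about 10 to 20, lug 22 to 30, blade eye 32 to 42, lug 44 to 52 (these four holes 12 mm; square edges).
- blade_knob (a point): centre of the blade arm's dark wooden knob, a roller 28 mm in diameter and 28 mm long, parallel to the hinge axis. x: along the eyes' axis; y: along the arm to the eyes, which lie about 210 mm along +y and 12 mm lower; z: up while the blade lies down. To open, the knob goes up and over to the hinge's +y side in an arc of about 210 mm radius round the pin.
- pin_grip (a point): centre of the pin's black grip, a flat-sided block 44 mm long (x), 16 wide (y), 30 tall (z); grip it across the 16 mm. Along +x from here: seating face of the 28 mm collar at 26 mm, a shoulder 18 mm in diameter to 34.5, then a 10 mm rod to the blunt nose at 89 (last 2 mm tapered to 8.8). It starts lying level, 15 mm above the worktop. Home, this point is 26 mm in front of hinge_entry.
- hinge_pin: the whole hinge pin, 0.2 kg; origin and axes as pin_grip
- blade_arm: the loose blade arm, 0.4 to 0.6 kg; origin and axes as blade_knob. Its two eyes (22 mm across) share a yoke on a slack slotted screw: at the start they stand up to 6.5 mm off the lugs' axis in y, either way, which these poses do not show, and 2.5 mm below it. They slide along y at 3 to 5 N and lift once the nose is in; 2 mm of play in x.
- cutter_base: white slotted board, 120 x 270 mm, top 28 mm above the worktop, with the stainless hinge bracket on its left end; stands fast. Origin on the worktop under the board, axes as hinge_entry. A rubber back stop, a rod parallel to the hinge axis 24 mm behind (+y) and 29 mm above it, stops the blade at about 110 degrees.
- wedge: a wedge of cheese, 114 x 110 x 53 mm; origin under its middle
- cracker_box: a small cracker carton, 58 x 64 x 70 mm; origin under its middle
- wire_cutter: another cutter with a raised wire bow, fixed, not part of the job: keep the arm clear of it. Origin on the worktop; its slab (210 mm wide in y) runs from 0.09 m nearer the robot to 0.22 m farther in x, and the bow's handle stands over the slab's near end, 0.03 m to +y of the origin, up to 0.36 m above the worktop.
- tape_roll_w15: a roll of paper tape lying flat, 73 mm in diameter, 19 tall; origin under its middle
- sample_tub: a clear tub with a green lid, 119 x 155 x 70 mm; origin under its middle
Not all that is in view belongs to the job. What is shaped like the hinge_pin but blue is not meant.

How it is judged:
By the outcome, as a careful person would: the job done as asked, in the order asked, and still so for the second after the job is handed in, with the robot touching nothing.
It also fails if it takes over 67 s, if anything falls off the work surface, if the arm or the gripper's body presses on something with over 40 N, if the wrist force passes 120 N, or if a joint passes its speed limit or range.

## Working session

There is one attempt and no reset: what is moved stays moved. The work goes in short steps, each a Python script; the robot and the scene stay as the last script left them, time stands still between calls to the robot, and variables do not carry over. Pictures are saved under pics/ and viewed, and the job is handed in when it is done.

```bash
ls -la; mkdir -p pics
python3 - <<'E'
from rig import robot
import cv2
for n in("side","top"):
    im,d=robot.grab_frame(n); 
    cv2.imwrite(f"pics/{n}0.png",im[:,:,::-1]); 
    import numpy as np; np.save(f"pics/{n}0d.npy",d)
    print(n,robot.camera_info(n))
print(robot.read_t())
E
```

```text
total 12
drwxr-xr-x  3 agent agent 4096 Dec  7 02:29 .
drwxr-xr-x 23 root  root  4096 Dec  7 02:29 ..
drwxr-xr-x  2 agent agent 4096 Dec  7 02:29 pics
side {'vfov': 50.98730749170834, 'cx': 317.56939970140337, 'cy': 193.77120448976723, 'k1': 0.0036793475502175836, 'view': array([[-0.99982585, -0.00297857, -0.01842298,  0.58449865],
       [ 0.01599754,  0.37156438, -0.92826935,  0.03954466],
       [ 0.00961023, -0.92840241, -0.37145202,  1.24245435],
       [ 0.        ,  0.        ,  0.        ,  1.        ]])}
top {'vfov': 48.866714047927296, 'cx': 319.196488307766, 'cy': 195.07469395267051, 'k1': -0.11208838246435507, 'view': array([[-3.23767810e-02, -9.99475165e-01,  1.06671204e-03,
         5.03502560e-02],
       [-9.78991197e-01,  3.14982205e-02, -2.01454954e-01,
         5.96888841e-01],
       [ 2.01315624e-01, -7.56676462e-03, -9.79497199e-01,
         1.52690076e+00],
       [ 0.00000000e+00,  0.00000000e+00,  0.00000000e+00,
         1.00000000e+00]])}
0.1
```

View pics/side0.png

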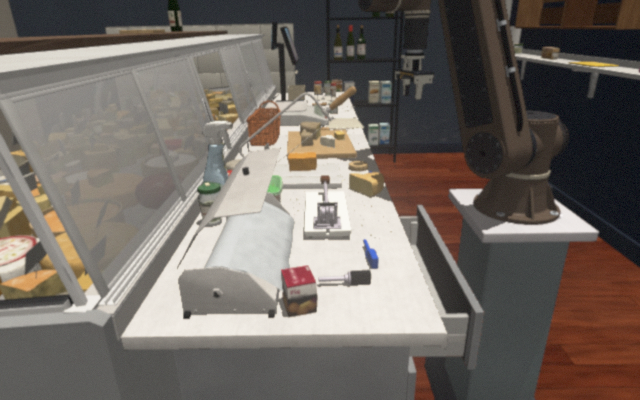

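View pics/top0.png

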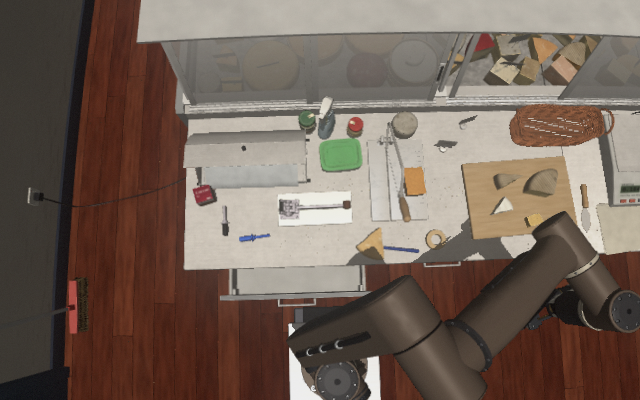

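```bash
cat > h.py <<'E'
import numpy as np, cv2
from rig import robot
def cam(n):
    c=robot.camera_info(n); f=200/np.tan(np.radians(c['vfov']/2)); return c,f
def slopes(n,u,v):
    c,f=cam(n); d=np.array([(u-c['cx'])/f,(v-c['cy'])/f]); s=d.copy()
    for _ in range(20): s=d/(1+c['k1']*(s@s))
    return s
def ray(n,u,v):
    c,f=cam(n); s=slopes(n,u,v); V=c['view']; R=V[:3,:3]
    return -R.T@V[:3,3], R.T@np.array([s[0],s[1],1])
def onz(n,u,v,z):
    o,d=ray(n,u,v); return o+d*(z-o[2])/d[2]
def atd(n,u,v,dep):
    o,d=ray(n,u,v); return o+d*dep
def proj(n,p):
    c,f=cam(n); q=c['view'][:3,:3]@np.asarray(p)+c['view'][:3,3]; s=q[:2]/q[2]; s=s*(1+c['k1']*(s@s))
    return s*f+[c['cx'],c['cy']]
def tri(u1,v1,u2,v2):
    o1,d1=ray('side',u1,v1);o2,d2=ray('top',u2,v2)
    A=np.stack([d1,-d2],1); t=np.linalg.lstsq(A,o2-o1,rcond=None)[0]
    a=o1+d1*t[0];b=o2+d2*t[1]; return (a+b)/2,np.linalg.norm(a-b)
def crop(n,im,x0,y0,x1,y1,k,name):
    c=cv2.resize(im[y0:y1,x0:x1,::-1],None,fx=k,fy=k,interpolation=cv2.INTER_CUBIC); cv2.imwrite('pics/'+name,c)
E
python3 - <<'E'
import cv2
from h import *
t=cv2.imread('pics/top0.png')[:,:,::-1]; s=cv2.imread('pics/side0.png')[:,:,::-1]
crop('top',t,200,170,360,270,5,'tc.png'); crop('side',s,270,165,400,295,4,'sc.png')
E
```

```text
(no output)
```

View pics/tc.png

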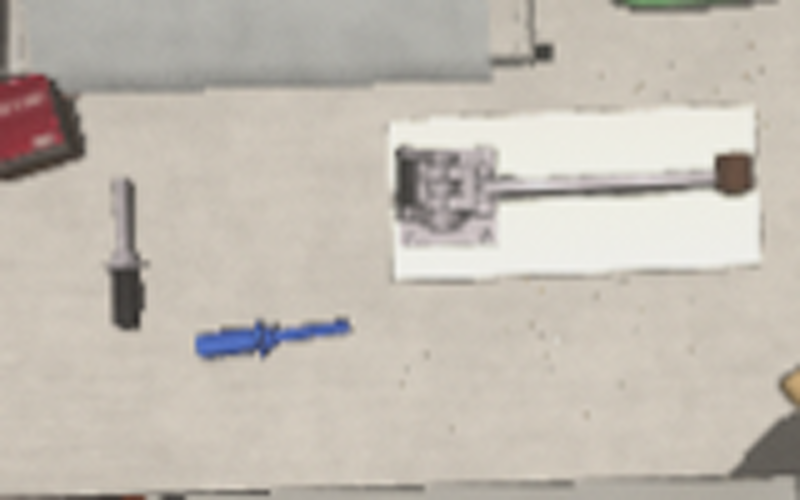

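View pics/sc.png

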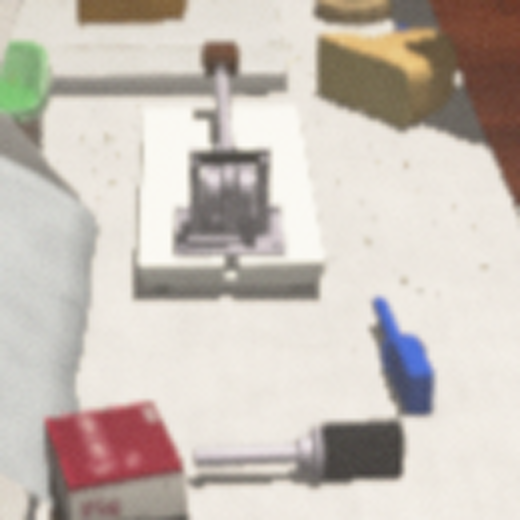

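Run:
```python
import cv2
from h import *
np.set_printoptions(precision=4,suppress=True)
for n in('side','top'): print(n,ray(n,320,200))
# average several frames
for n in('side','top'):
    a=[];b=[]
    for _ in range(6):
        im,d=robot.grab_frame(n);a.append(im.astype(float));b.append(d)
    im=np.mean(a,0).astype(np.uint8); d=np.median(b,0); cv2.imwrite(f'pics/{n}avg.png',im[:,:,::-1]); np.save(f'pics/{n}d.npy',d)
    print('noise',np.std(b,0)[200:230,280:340].mean())
t=cv2.imread('pics/topavg.png')[:,:,::-1]; s=cv2.imread('pics/sideavg.png')[:,:,::-1]
crop('top',t,272,185,332,230,13,'tc2.png'); crop('side',s,300,190,360,245,10,'sc2.png')
# board corners
for c in[(390,122),(753,104),(762,265),(395,282)]: print(onz('top',c[0]/5+200-.4,c[1]/5+170-.4,.028))
# white mask
d=np.load('pics/topd.npy')
# height map
def hm(n,d,x0,y0,x1,y1):
    P=np.zeros((y1-y0,x1-x0,3))
    for v in range(y0,y1):
        for u in range(x0,x1): P[v-y0,u-x0]=atd(n,u,v,d[v,u])
    return P
P=hm('top',d,272,185,332,230); print((P[8:36,4:34,2]*1000).astype(int))
print('knob', hm('top',d,340,197,355,212)[:,:,2].max())
Q=hm('top',d,218,200,236,240);print((Q[:,:,2]*1000).astype(int))
```

```text
side (array([0.5718, 1.1405, 0.509 ]), array([ 0.0041, -0.9229, -0.3853]))
top (array([0.2786, 0.0431, 1.6158]), array([ 0.1903, -0.009 , -0.9817]))
noise 0.013235095
noise 0.015883012
[0.6139 0.184  0.028 ]
[ 0.6189 -0.0842  0.028 ]
[ 0.4989 -0.0852  0.028 ]
[0.495 0.182 0.028]Traceback (most recent call last):
  File "<stdin>", line 24, in <module>
  File "<stdin>", line 22, in hm
  File "h.py", line 15, in atd
    o,d=ray(n,u,v); return o+d*dep
        ~~~^^^^^^^
  File "h.py", line 10, in ray
    c,f=cam(n); s=slopes(n,u,v); V=c['view']; R=V[:3,:3]
                  ~~~~~~^^^^^^^
  File "h.py", line 6, in slopes
    c,f=cam(n); d=np.array([(u-c['cx'])/f,(v-c['cy'])/f]); s=d.copy()
        ~~~^^^
  File "h.py", line 4, in cam
    c=robot.camera_info(n); f=200/np.tan(np.radians(c['vfov']/2)); return c,f
ValueError: time passes only in moves, steps and waits
```

View pics/tc2.png

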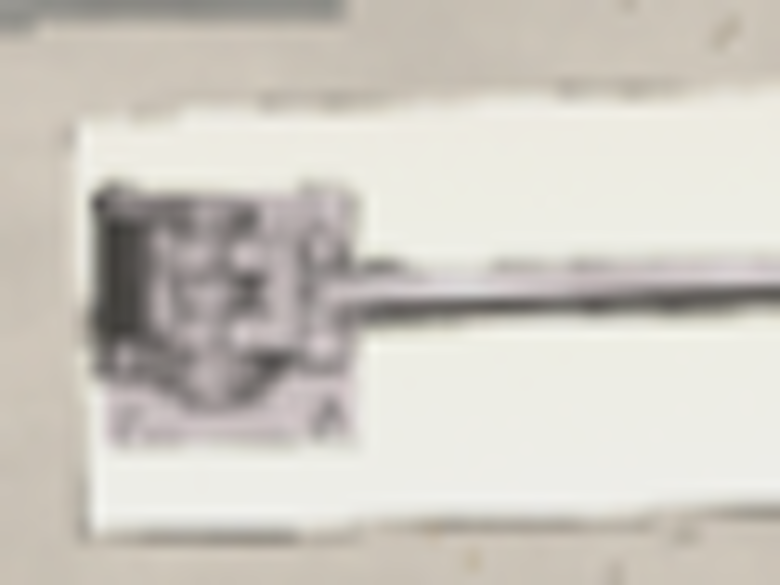

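View pics/sc2.png

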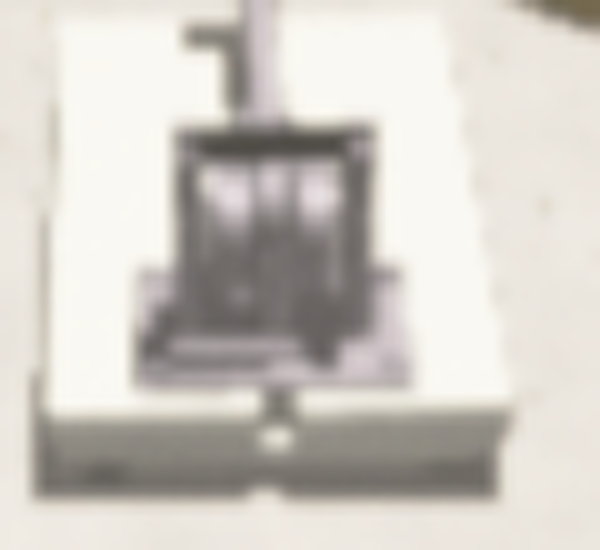

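```bash
sed -i 's/^def cam(n):/import functools\n@functools.lru_cache\ndef cam(n):/' h.py
cat >> h.py <<'E'
def hm(n,d,x0,y0,x1,y1):
    return np.array([[atd(n,u,v,d[v,u]) for u in range(x0,x1)] for v in range(y0,y1)])
np.set_printoptions(precision=4,suppress=True,linewidth=200)
E
python3 - <<'E'
from h import *
d=np.load('pics/topd.npy'); t=cv2.imread('pics/topavg.png')
P=hm('top',d,272,185,332,230); print((P[10:36,4:32,2]*1000).astype(int))
Q=hm('top',d,218,202,234,240);print((Q[:,:,2]*1000).astype(int))
K=hm('top',d,340,198,356,212);print((K[:,:,2]*1000).astype(int))
# board mask
hsv=cv2.cvtColor(t,cv2.COLOR_BGR2HSV); print(hsv[200,330],hsv[180,300],hsv[215,340],hsv[240,320])
E
```

```text
[[  0   0  26  25  28  29  27  22  27  28  28  25  24  26  26  30  26  28  27  25  26  25  28  29  29  28  26  26]
 [ -1  -1  27  26  30  28  25  24  24  29  28  26  27  25  29  29  28  26  26  28  26  25  28  27  29  29  26  27]
 [  0  -3  26  26  26  27  30  28  25  26  28  26  26  26  26  30  27  28  29  27  25  27  25  27  25  27  26  25]
 [ -2   1  26  26  26  27  26  27  28  27  27  25  26  26  26  29  29  25  25  23  29  26  25  25  27  23  25  27]
 [ -1  -2  27  26  27  25  27  27  28  27  29  26  24  28  24  27  22  26  27  28  27  26  25  28  27  25  26  25]
 [  1   0  24  95  98  98  96  90  84  84  78  29  29  31  32  28  34  32  29  29  30  36  31  25  26  27  26  28]
 [ -1   0  27  97  96  98  99  90  84  83  78  73  74  74  67  33  34  31  29  32  30  32  30  25  28  23  26  28]
 [ -3   0  30  95  97  94  80  82  82  80  79  76  74  73  71  49  30  29  31  32  31  33  28  26  28  27  31  30]
 [ -1   0  26  96  97  96  32  31  32  55  58  61  58  60  56  52  33  66  69  32  32  27  32  28  28  29  25  30]
 [ -1   0  26  93  94  97  31  32  64  72  73  70  70  65  69  67
[... 3900 characters left out ...]
 26 24 26 28 27  1  0 -1  0  1]
 [26 24 29 26 27 22 23 27 26 26 30 -1 -4  0  0 -1]
 [30 28 26 27 82 83 88 85 89 82 80  0 -3  2  1  0]
 [28 26 25 79 84 85 86 87 87 87 80 28  0  0 -1  1]
 [23 29 27 78 83 84 86 86 90 87 82 24  0 -1  1 -1]
 [27 67 69 77 80 83 82 87 85 87 82 28 -1  3 -1  0]
 [73 70 68 78 80 86 88 91 87 89 84 24  0  0 -1  0]
 [67 68 70 72 83 84 87 87 85 86 81  0  0  1  2 -3]
 [40 15 18 75 85 83 84 85 86 84 81 -1  0 -2 -2 -1]
 [15 16 17 15 80 82 84 80 81 79 79 27  0  0 -2  0]
 [28 31 28 28 28 29 26 25 27 28 27 26 -1 -4 -2 -2]
 [30 28 26 28 30 27 25 29 25 30 26 25  0 -2 -1  0]
 [26 27 25 26 27 25 26 27 25 28 29 26 -5 -1 -3 -3]]
[ 30  10 237] [ 18  24 190] [ 30   8 237] [ 17  25 211]
```

Run:
```python
from h import *
t=cv2.imread('pics/topavg.png').astype(float)
# sub-pixel edges: b channel minus warm: use blue channel (white board higher blue)
b=t[:,:,0]
print(b[185:197,320].astype(int), b[218:232,320].astype(int), b[210,345:360].astype(int), b[220,270:285].astype(int))
def edge(arr,th,rise):
    for i in range(len(arr)-1):
        a,c=arr[i],arr[i+1]
        if (rise and a<th<=c) or (not rise and a>=th>c): return i+(th-a)/(c-a)
back=[];front=[]
for u in range(300,345,1):
    e=edge(b[186:204,u],207,True)
    if e is not None: back.append(onz('top',u,186+e,.028))
    e=edge(b[216:232,u],207,False)
    if e is not None: front.append(onz('top',u,216+e,.028))
right=[];left=[]
for v in [195,196,197,198,212,213,214,215,216,217,218,219,220]:
    e=edge(b[v,340:362],207,False)
    if e is not None: right.append(onz('top',340+e,v,.028))
for v in list(range(198,224)):
    e=edge(b[v,270:282],207,True)
    if e is not None: left.append(onz('top',270+e,v,.028))
for n,L in(('back',back),('front',front),('right',right),('left',left)):
    L=np.array(L)[:,:2].astype(np.float32); vx,vy,x0,y0=cv2.fitLine(L,cv2.DIST_HUBER,0,.01,.01).ravel()
    print(n,len(L),'dir',vx,vy,'ang',np.degrees(np.arctan2(vy,vx)),'pt',x0,y0)
```

```text
[168 183 183 184 185 185 167 182 225 225 226 226] [230 231 231 232 232 229 201 167 185 184 184 183 181 182] [227 227 227 227 227 228 220 185 185 184 186 186 184 182 182] [182 182 179 180 182 181 182 179 190 230 230 230 230 230 230]
back 45 dir 0.005509901 -0.9999848 ang -89.684296 pt 0.6159722 0.0352264
front 45 dir 0.0039011897 -0.9999924 ang -89.776474 pt 0.49944186 0.013099154
right 13 dir 0.9999823 0.005954288 ang 0.34115756 pt 0.5444791 -0.08334503
left 18 dir 0.999282 0.03788716 ang 2.1712937 pt 0.55754644 0.18377867
```

Run:
```python
from h import *
d=np.load('pics/topd.npy')
P=hm('top',d,276,199,306,217)
print('y mm per col at row 208, z70:',[round(1000*onz('top',u,207.5,.07)[1],1) for u in (280,288,296)])
for v in range(200,216):
    print(v,'x%.1f'%(1000*np.median([P[v-199,k][0] for k in range(9,15)])),' '.join('%d:%.0f,%.0f'%(276+k,1000*P[v-199,k][1],1000*P[v-199,k][2]) for k in range(3,22)))
# pin cloud
P=hm('top',d,216,200,236,240).reshape(-1,3)
g=P[(P[:,2]>.0265)]; print('grip',len(g),g.mean(0),g.min(0),g.max(0))
r=P[(P[:,2]>.012)&(P[:,2]<.022)&(P[:,0]>.545)]; print('rod',r.mean(0),r.min(0),r.max(0))
vx=cv2.fitLine(r[:,:2].astype(np.float32),cv2.DIST_HUBER,0,.01,.01).ravel();print(vx)
vx=cv2.fitLine(g[:,:2].astype(np.float32),cv2.DIST_HUBER,0,.01,.01).ravel();print(vx)
K=hm('top',d,340,198,356,212).reshape(-1,3);k=K[K[:,2]>.076];print('knob',k.mean(0),k.min(0),k.max(0),len(k))
A=hm('top',d,306,198,342,212).reshape(-1,3);k=A[A[:,2]>.06];print('arm',k.mean(0),cv2.fitLine(k[:,:2].astype(np.float32),cv2.DIST_HUBER,0,.01,.01).ravel())
```

```text
y mm per col at row 208, z70: [np.float64(172.4), np.float64(143.8), np.float64(115.3)]
200 x589.2 279:173,96 280:170,99 281:166,98 282:163,97 283:160,90 284:157,85 285:153,85 286:150,79 287:150,30 288:146,29 289:142,31 290:138,33 291:135,29 292:131,34 293:127,32 294:124,30 295:120,30 296:117,30 297:113,37
201 x577.3 279:173,97 280:170,97 281:166,98 282:163,99 283:160,90 284:157,85 285:153,83 286:150,79 287:147,73 288:143,75 289:139,75 290:136,68 291:135,33 292:131,34 293:128,32 294:124,30 295:120,33 296:117,31 297:113,32
202 x573.7 279:173,96 280:170,98 281:166,95 282:164,81 283:160,83 284:157,83 285:153,80 286:150,79 287:147,76 288:143,74 289:140,74 290:136,72 291:134,49 292:131,30 293:128,30 294:124,31 295:120,32 296:117,31 297:113,33
203 x573.2 279:173,96 280:170,97 281:166,96 282:168,32 283:164,31 284:161,32 285:155,55 286:151,59 287:148,61 288:144,59 289:141,60 290:137,56 291:134,53 292:131,34 293:126,67 294:122,69 295:120,33 296:117,33 297:113,27
204 x567.3 279:174,94 280:170,95 281:166,98 282:168,32 283:164,32 284:158,65 285:154,72 286:150,74 287:147,70 288:144,71 289:140,65 
[... 2169 characters left out ...]
82 287:147,79 288:144,79 289:140,76 290:137,77 291:133,73 292:130,71 293:128,34 294:125,34 295:121,28 296:118,30 297:114,31
215 x529.9 279:180,27 280:176,28 281:172,30 282:169,33 283:165,31 284:162,29 285:156,62 286:152,57 287:149,56 288:145,54 289:142,55 290:138,56 291:134,58 292:132,32 293:128,34 294:125,32 295:121,32 296:118,32 297:114,29
grip 54 [0.493  0.3828 0.0294] [0.4714 0.3742 0.0267] [0.5156 0.3893 0.032 ]
rod [0.5603 0.3854 0.0179] [0.5464 0.3801 0.0137] [0.5776 0.3887 0.0216]
[0.9975 0.0708 0.5601 0.3849]
[0.9997 0.0263 0.4941 0.3821]
knob [ 0.5564 -0.065   0.0844] [ 0.5437 -0.0775  0.0772] [ 0.5695 -0.0521  0.0918] 60
arm [0.5555 0.0182 0.0687] [ 0.0228 -0.9997  0.5552  0.0142]
```

Run:
```python
from h import *
t=cv2.imread('pics/topavg.png')
crop('top',t[:,:,::-1],210,198,244,242,13,'pinc.png')
g=cv2.cvtColor(t,cv2.COLOR_BGR2GRAY).astype(float)
print(g[204:240,218:234].astype(int))
```

```text
[[195 195 195 196 195 196 196 197 196 197 197 197 196 196 196 194]
 [195 195 194 195 184 184 180 163 189 196 197 197 196 195 195 193]
 [197 196 195 194 165 166 156 106 147 190 197 196 196 196 195 192]
 [197 196 195 193 153 162 154 103  93 182 194 196 196 196 194 192]
 [196 195 195 194 164 164 156 102  91 179 194 196 197 195 193 191]
 [197 196 195 196 176 170 157 101  90 180 195 196 197 196 194 191]
 [197 196 195 196 175 171 159 104  92 180 193 195 196 195 192 192]
 [195 194 194 193 173 167 160 107  93 180 194 197 198 196 193 193]
 [194 195 194 193 167 162 161 109  94 180 194 197 198 196 193 193]
 [194 194 194 195 181 166 161 110  94 179 192 194 194 193 194 194]
 [193 192 193 196 196 172 163 112  94 179 191 193 192 192 193 193]
 [193 194 195 196 197 171 165 114  95 180 192 193 194 193 194 193]
 [195 196 197 198 198 171 166 117  96 182 194 195 196 197 197 196]
 [196 198 199 198 198 170 169 120  97 183 195 194 195 196 197 196]
 [194 197 197 195 196 177 176 123  98 183 195 194 194 195 195 195]
 [195 196 195 194 194 172 169 125  95 183 195 195 194 193 195 195]
 [198 197 197 197 178 162 16
[... 612 characters left out ...]
  59  90 183 195 194 194 193]
 [198 198 199 199 125  62  64  66  58  60  90 182 195 195 195 194]
 [198 199 199 198 129  67  65  67  58  60  90 182 196 197 195 195]
 [198 199 197 196 132  69  66  68  60  58 153 191 197 197 197 197]
 [199 197 197 196 133  70  65  69  60  56 176 196 197 197 197 198]
 [197 198 198 199 146  79  61  63  57  55 177 197 196 196 196 199]
 [199 199 198 199 186 150  96  71  91  97 179 198 195 195 195 198]
 [199 199 198 198 199 190 176 169 172 173 190 197 195 195 195 196]
 [198 198 198 197 197 195 196 196 195 196 197 196 195 196 197 197]
 [196 198 198 197 196 194 193 194 195 196 196 195 194 195 196 195]
 [197 197 196 195 194 193 192 193 195 194 193 192 193 193 194 194]]
```

View pics/pinc.png

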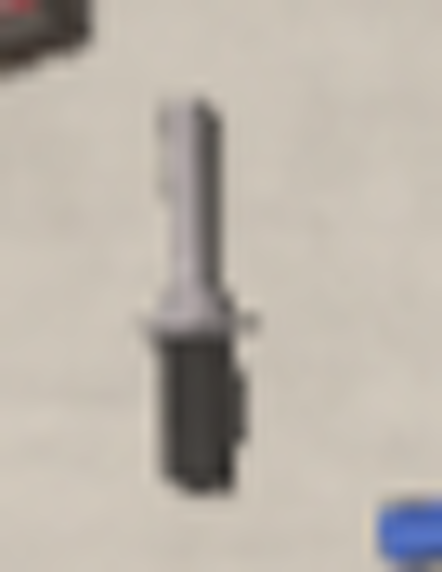

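Run:
```python
from h import *
for z,a,b in((.03,(221.86,225),(222.03,233)),(.017,(224.66,207),(224.95,219))):
    p,q=onz('top',*a,z),onz('top',*b,z); e=p-q; print(p,q,np.degrees(np.arctan2(e[1],e[0])))
# collar: rim tips on row 222, z=15
print(onz('top',220.2,222.3,.015),onz('top',229.2,222.3,.015),'nose',onz('top',224,204.8,.015))
print('bow handle top-ish', onz('top',405,208,.3), onz('top',389,130,.36))
d=np.load('pics/topd.npy'); P=hm('top',d,365,120,430,225)
for z in(.15,.2,.25,.3):
    m=P[P[...,2]>z]; print(z,m.min(0),m.max(0),len(m)) if len(m) else None
# side view: pin grip
s=cv2.imread('pics/sideavg.png');g=cv2.cvtColor(s,cv2.COLOR_BGR2GRAY); print(g[264:290:2,316:378:1].tolist()[5]);
```

```text
[0.5045 0.3893 0.03  ] [0.4752 0.3885 0.03  ] 1.7045777106317832
[0.5734 0.3824 0.017 ] [0.5284 0.3809 0.017 ] 1.8947808649373779
[0.5169 0.3989 0.015 ] [0.5159 0.3654 0.015 ] nose [0.5821 0.3853 0.015 ]
bow handle top-ish [ 0.5004 -0.2271  0.3   ] [ 0.7305 -0.1839  0.36  ]
0.15 [ 0.4572 -0.2371  0.1509] [ 0.8319 -0.2116  0.3313] 430
0.2 [ 0.4572 -0.2371  0.201 ] [ 0.7694 -0.2116  0.3313] 392
0.25 [ 0.4572 -0.2371  0.2516] [ 0.7036 -0.2116  0.3313] 345
0.3 [ 0.4572 -0.2361  0.3003] [ 0.6388 -0.2122  0.3313] 164
[232, 231, 230, 230, 231, 230, 231, 230, 230, 230, 230, 230, 231, 233, 233, 234, 234, 233, 233, 233, 233, 234, 234, 232, 232, 231, 230, 225, 213, 215, 216, 194, 167, 176, 137, 88, 74, 73, 75, 73, 73, 73, 75, 75, 75, 73, 74, 74, 73, 73, 72, 73, 74, 75, 113, 187, 227, 233, 233, 233, 233, 234]
```

Run:
```python
from h import *
d=np.load('pics/topd.npy')
for u in (200,260,320,380,440,500):
    print(u,[tuple((1000*atd('top',u,v,d[v,u])).astype(int)[[0,2]]) for v in range(60,130,10)])
def R(yaw):  # tool down, tool y along world y rotated by yaw ; z=-Z
    c,s=np.cos(np.radians(yaw)),np.sin(np.radians(yaw))
    y=np.array([-s,c,0]);z=np.array([0,0,-1.]);return np.stack([np.cross(y,z),y,z],1)
print(robot.read_tcp_rot())
for sgn in(0,180):
  for p,yaw in(((.187,-.649,.5),None),((.45,.35,.40),1.8),((.493,.381,.1),1.8),((.40,.1455,.046),.3),((.5,.1455,.046),.3),((.556,-.065,.2),90),((.556,.217,.25),90)):
    r=robot.read_tcp_rot() if yaw is None else R(yaw+sgn)
    print(sgn,p,robot.ik(p,r))
```

```text
200 [(np.int64(1020), np.int64(299)), (np.int64(1008), np.int64(252)), (np.int64(995), np.int64(203)), (np.int64(984), np.int64(148)), (np.int64(970), np.int64(90)), (np.int64(941), np.int64(64)), (np.int64(926), np.int64(0))]
260 [(np.int64(1018), np.int64(286)), (np.int64(1005), np.int64(239)), (np.int64(994), np.int64(187)), (np.int64(982), np.int64(131)), (np.int64(968), np.int64(74)), (np.int64(938), np.int64(49)), (np.int64(917), np.int64(0))]
320 [(np.int64(1003), np.int64(299)), (np.int64(992), np.int64(250)), (np.int64(982), np.int64(195)), (np.int64(968), np.int64(143)), (np.int64(955), np.int64(84)), (np.int64(837), np.int64(272)), (np.int64(827), np.int64(208))]
380 [(np.int64(1004), np.int64(287)), (np.int64(992), np.int64(239)), (np.int64(979), np.int64(189)), (np.int64(968), np.int64(131)), (np.int64(952), np.int64(76)), (np.int64(937), np.int64(15)), (np.int64(901), np.int64(1))]
440 [(np.int64(1002), np.int64(285)), (np.int64(987), np.int64(242)), (np.int64(975), np.int64(191)), (np.int64(992), np.int64(69)), (np.int64(957), np.int64(54)), (np.int64(934), np.int64(10
[... 793 characters left out ...]
  10.8648 -16.2886   0.     -62.8466 -13.3692]
0 (0.556, 0.217, 0.25) [ 40.065   12.425   -7.5367   0.     -70.0384 -40.065 ]
180 (0.187, -0.649, 0.5) [ -57.4285   19.1602   33.0088    0.0003 -103.8453  -16.48  ]
180 (0.45, 0.35, 0.4) [-161.7851  -78.6232    4.8216   -0.     -173.4448 -106.4149]
180 (0.493, 0.381, 0.1) [ 55.6262  21.7527 -15.3277   0.     -52.9196  36.1738]
180 (0.4, 0.1455, 0.046) [ 46.772    9.4102 -43.1843   0.     -37.4056  43.528 ]
180 (0.5, 0.1455, 0.046) [ 37.8372  17.3171 -31.5337   0.     -41.1493  52.4628]
180 (0.556, -0.065, 0.2) [ 13.3692  10.8648 -16.2886   0.     -62.8466 166.6308]
180 (0.556, 0.217, 0.25) [ 40.065   12.425   -7.5367   0.     -70.0384 139.935 ]
```

```bash
cat >> h.py <<'E'
def R(yaw):
    c,s=np.cos(np.radians(yaw)),np.sin(np.radians(yaw))
    y=np.array([-s,c,0]);z=np.array([0,0,-1.]);return np.stack([np.cross(y,z),y,z],1)
def st(tag=''):
    print(tag,'t%.2f'%robot.read_t(),'p',robot.read_position(),'F',np.round(robot.read_force(),2),'T',np.round(robot.read_ft_torque(),2),'g%.3f'%robot.read_grip_width())
E
python3 - <<'E'
from h import *
p=robot.read_position(); st()
robot.servo_line([p[0],p[1],.5],speed=.35); st('lift')
q=robot.ik((.493,.381,.33),R(181.8)); print(q)
if q is not None and abs(q[0]-55)<20:
    robot.movej(q); st('over')
    robot.servo_line([.493,.381,.10],speed=.25); st('pre')
im,d=robot.grab_frame('top'); cv2.imwrite('pics/t1.png',im[150:280,180:400,::-1].repeat(3,0).repeat(3,1))
im,d=robot.grab_frame('side'); cv2.imwrite('pics/s1.png',im[160:310,250:420,::-1].repeat(4,0).repeat(4,1))
E
```

```text
t0.70 p [ 0.1871 -0.6486  0.2266] F [ 0.69  0.34 -0.66] T [ 0.09 -0.02  0.02] g0.998
lift t1.63 p [ 0.1872 -0.6484  0.4992] F [ 0.02 -0.73 -1.41] T [-0.   -0.07  0.02] g0.999
[ 55.6262  13.029    3.4844   0.     -80.4555  36.1738]
over t5.41 p [0.4934 0.3805 0.3301] F [-0.4   0.08 -0.26] T [-0.05  0.13  0.02] g1.002
pre t6.47 p [0.4937 0.3816 0.1013] F [ 0.46 -0.69  0.63] T [-0.07  0.11 -0.01] g0.999
```

View pics/s1.png

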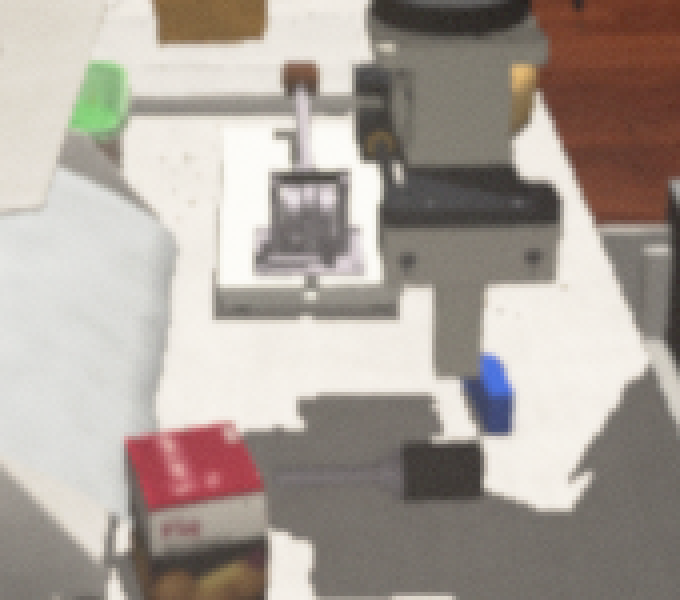

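Run:
```python
from h import *
print(proj('side',(.493,.381,.015)), 'seen 360.5,277', proj('side',(.493,.389,.015)))
print(proj('side',(.493,.44,.12)), 'finger seen', 250+458/4)
print(tri(360.5,277,225.2,229))
print('stop rod ends side', 300+18.0-.5,300+37.5-.5, [proj('side',(x,.170,.094)) for x in(.5295,.5815)], 'measured row', 190+12.8)
```

```text
[360.1734 276.4879] seen 360.5,277 [360.5218 278.6026]
[364.0862 246.3437] finger seen 364.5
(array([0.492 , 0.3804, 0.0133]), np.float64(0.000501099540870831))
stop rod ends side 317.5 337.0 [array([338.5859, 203.2844]), array([317.9119, 203.6104])] measured row 202.8
```

Run:
```python
from h import *
robot.move_gripper(.45)
robot.servo_line([.493,.381,.005],R(181.8),speed=.12); st('down')
robot.move_gripper(0.0); st('grip')
robot.servo_line([.493,.381,.10],speed=.2); st('up')
robot.dwell(.15); st('held')
im,d=robot.grab_frame('side'); cv2.imwrite('pics/s2.png',im[200:300,290:420,::-1].repeat(5,0).repeat(5,1)); cv2.imwrite('pics/s2f.png',im[:,:,::-1]); np.save('pics/s2d.npy',d)
```

```text
down t8.47 p [0.4934 0.3814 0.0057] F [ 0.13 -0.32  0.76] T [-0.06  0.16 -0.01] g0.451
grip t8.99 p [0.4933 0.3815 0.0056] F [-0.12  1.1   3.95] T [ 0.27  0.35 -0.02] g0.181
up t9.62 p [0.4922 0.3802 0.0988] F [-0.55 -0.09 -2.83] T [-0.17  0.2  -0.01] g0.182
held t9.77 p [0.4921 0.3799 0.0979] F [ 0.15  0.19 -2.42] T [-0.1   0.18 -0.  ] g0.185
```

View pics/s2.png

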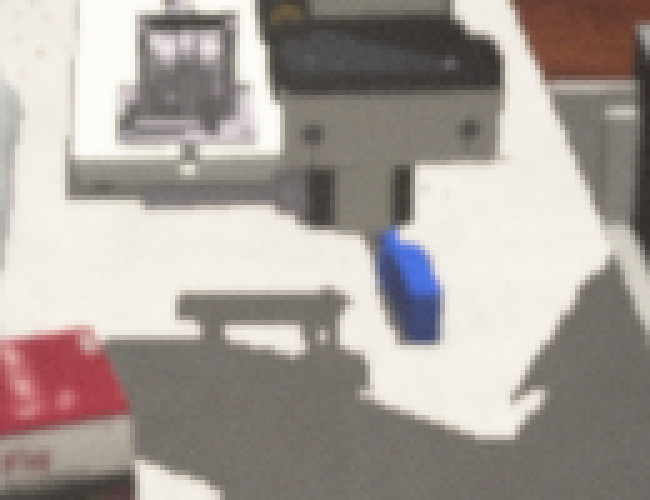

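Run:
```python
from h import *
s=cv2.imread('pics/s2f.png')
print(proj('side',(.4921+.089,.3799+.0028,.1073)),proj('side',(.4921+.036,.381,.1073)))
crop('side',s[:,:,::-1],305,225,375,255,11,'s2z.png')
```

```text
[317.7578 238.7389] [343.7886 237.9564]
```

View pics/s2z.png

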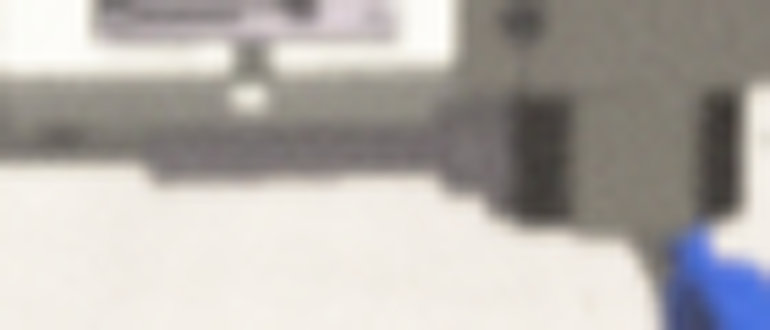

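Run:
```python
from h import *
robot.servo_line([.46,.30,.13],R(180.3),speed=.25)
robot.servo_line([.425,.1455,.09],R(180.3),speed=.25)
robot.servo_line([.425,.1455,.0566],R(180.3),speed=.12); robot.dwell(.2); st('pre')
print(robot.read_tcp_rot())
for n in('side','top'):
    im,d=robot.grab_frame(n); cv2.imwrite(f'pics/{n}3.png',im[:,:,::-1]); np.save(f'pics/{n}3d.npy',d)
    crop(n,im,*((300,180,380,240) if n=='side' else(265,190,325,250)),10,f'{n}3z.png')
p=robot.read_position(); nose=p+np.array([.089,.0005,.0094])
print(nose,proj('side',nose),proj('top',nose))
```

```text
pre t11.76 p [0.4255 0.1461 0.0573] F [-0.83 -0.67 -1.64] T [-0.07  0.15 -0.01] g0.185
[[ 1.      0.0057  0.0011]
 [ 0.0057 -1.      0.0009]
 [ 0.0011 -0.0009 -1.    ]]
[0.5143 0.1464 0.0666] [344.0378 209.3343] [287.5602 218.8475]
```

View pics/side3z.png

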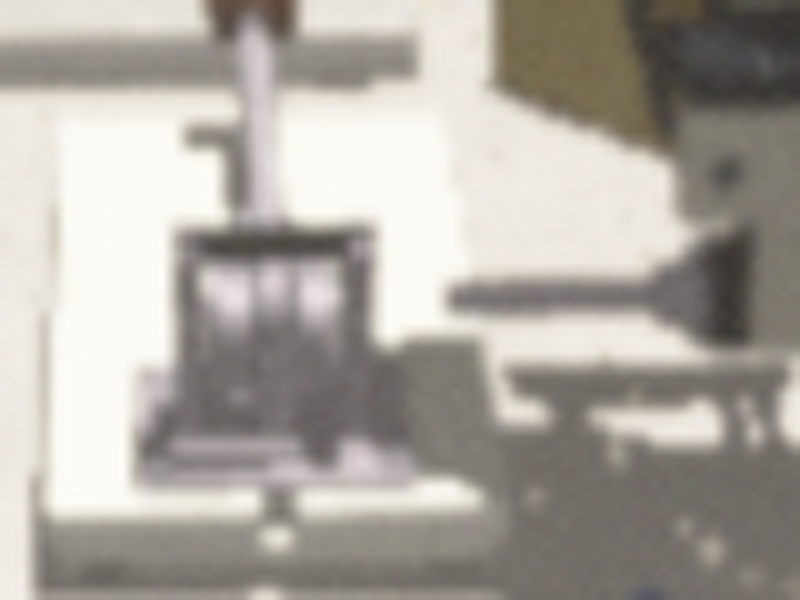

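View pics/top3z.png

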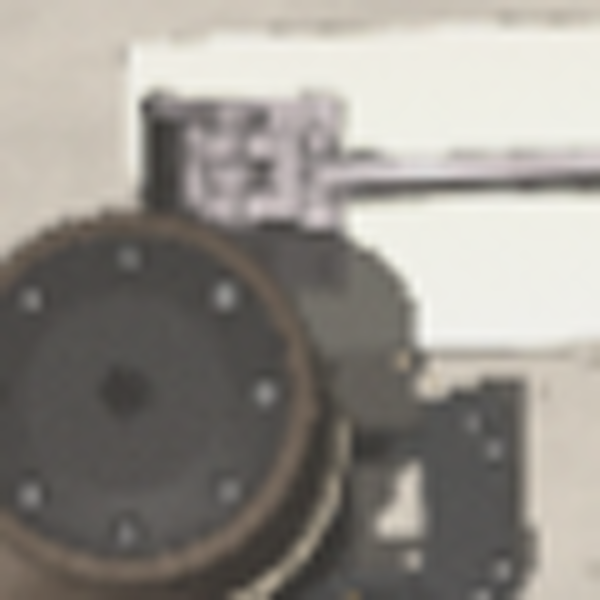

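```bash
cat >> h.py <<'E'
RH=R(180.3)
def F(n=4):
    return np.mean([robot.read_force() for _ in range(n)],0)
def adv(tgt,axis,step,fmax,base,speed=.03,verbose=True):
    """step commanded point along axis toward tgt until force change along axis exceeds fmax; returns commanded"""
    cmd=CMD[0].copy(); s=np.sign(tgt-cmd[axis])
    while abs(tgt-cmd[axis])>1e-6:
        cmd[axis]+=s*min(step,abs(tgt-cmd[axis])); robot.servo_line(cmd,RH,speed=speed)
        f=F()-base
        if verbose: print('t%.2f'%robot.read_t(),'cmd',np.round(cmd*1000,1),'act',np.round(robot.read_position()*1000,1),'f',np.round(f,1))
        if -s*f[axis]>fmax: break
    CMD[0]=cmd; return cmd
CMD=[None]
E
python3 - <<'E'
from h import *
CMD[0]=np.array([.425,.1450,.0525])
robot.servo_line(CMD[0],RH,speed=.05); robot.dwell(.1); base=np.mean([robot.read_force() for _ in range(8)],0); st()
t0=robot.read_t(); F(); print('read cost',robot.read_t()-t0, base)
CMD[0]=np.array([.437,.1450,.0525]); robot.servo_line(CMD[0],RH,speed=.05); st()
adv(.446,0,.003,4,base)
st()
E
```

```text
t12.21 p [0.425  0.1449 0.0525] F [ 0.28 -0.31 -1.46] T [-0.06  0.13  0.  ] g0.185
read cost 0.0 [ 0.2772 -0.3071 -1.456 ]
 t12.60 p [0.4373 0.1449 0.0524] F [-0.41 -0.68 -1.89] T [-0.13  0.23 -0.04] g0.180
t12.85 cmd [440.  145.   52.5] act [440.1 145.   52.5] f [-0.5  0.5 -0.3]
t13.10 cmd [443.  145.   52.5] act [443.2 145.   52.5] f [-0.8 -0.3  0.2]
t13.35 cmd [446.  145.   52.5] act [446.2 145.   52.5] f [-0.2  0.9 -1.6]
 t13.35 p [0.4462 0.145  0.0525] F [ 0.11  0.61 -3.06] T [-0.05  0.14  0.03] g0.179
```

Run:
```python
from h import *
CMD[0]=np.array([.446,.1450,.0525]); base=np.array([0,-.2,-1.8])
adv(.462,0,.0015,3.5,base,speed=.02)
st()
```

```text
t13.60 cmd [447.5 145.   52.5] act [447.6 145.   52.5] f [ 0.7 -0.3  0.6]
t13.85 cmd [449.  145.   52.5] act [449.1 145.   52.5] f [-0.3  0.2  0.3]
t14.10 cmd [450.5 145.   52.5] act [450.6 145.   52.5] f [-0.4  0.1 -0.5]
t14.35 cmd [452.  145.   52.5] act [452.1 145.   52.5] f [ 0.2 -0.3  0.4]
t14.60 cmd [453.5 145.   52.5] act [453.5 145.   52.4] f [ 0.4 -0.1 -0.5]
t14.85 cmd [455.  145.   52.5] act [455.  145.   52.5] f [-0.5  0.3  0.2]
t15.10 cmd [456.5 145.   52.5] act [456.1 144.8  52.3] f [-3.6  0.9  1.1]
 t15.10 p [0.4561 0.1448 0.0523] F [-3.64  0.73 -0.69] T [0.2  1.43 0.06] g0.177
```

Run:
```python
from h import *
base=np.array([0,-.2,-1.8])
c=np.array([.4566,.145,.0527])
for y in (.1458,.1466,.1474,.1482,.1490,.1498):
    c[1]=y; robot.servo_line(c,RH,speed=.02); f=F()-base; p=robot.read_position()
    print('t%.2f'%robot.read_t(),np.round(c*1000,1),np.round(p*1000,1),np.round(f,1),np.round(robot.read_ft_torque(),2))
    if f[0]>-1.2: break
    if abs(f[1])>6: break
```

```text
t15.35 [456.6 145.8  52.7] [456.1 145.4  52.5] [-3.7 -0.4 -0.3] [-0.47  1.47 -0.13]
t15.60 [456.6 146.6  52.7] [456.2 146.2  52.5] [-3.5 -1.8  0.5] [-0.77  1.61 -0.19]
t15.85 [456.6 147.4  52.7] [456.7 147.5  52.7] [-0.9 -0.4 -0.2] [-0.07  0.28  0.01]
```

Run:
```python
from h import *
base=np.array([0,-.2,-1.8])
CMD[0]=np.array([.4566,.1477,.0527])
adv(.462,0,.0018,3.5,base,speed=.02)
st()
```

```text
t16.10 cmd [458.4 147.7  52.7] act [459.6 148.6  53.2] f [ 0.1 -0.9 -1.2]
t16.35 cmd [460.2 147.7  52.7] act [460.7 148.   52.9] f [ 0.5  1.1 -0.1]
t16.60 cmd [462.  147.7  52.7] act [462.4 148.   52.8] f [ 0.6  1.1 -0.6]
 t16.60 p [0.4624 0.148  0.0528] F [ 0.61  0.91 -2.37] T [ 0.35 -0.01  0.11] g0.178
```

Run:
```python
from h import *
base=np.array([0,-.2,-1.8])
c=np.array([.463,.1455,.0556]); robot.servo_line(c,RH,speed=.02); st('shift')
CMD[0]=c
adv(.475,0,.0018,4,base,speed=.02)
st()
```

```text
shift t16.94 p [0.4628 0.1454 0.0556] F [-1.57  1.74 -2.4 ] T [0.63 0.72 0.13] g0.181
t17.19 cmd [464.8 145.5  55.6] act [464.9 145.5  55.6] f [-0.5  2.1 -2.1]
t17.44 cmd [466.6 145.5  55.6] act [466.8 145.5  55.6] f [ 0.5  2.2 -1.1]
t17.69 cmd [468.4 145.5  55.6] act [468.6 145.5  55.6] f [-1.   1.9 -0.6]
t17.94 cmd [470.2 145.5  55.6] act [470.4 145.5  55.6] f [-0.5  1.7 -1.4]
t18.19 cmd [472.  145.5  55.6] act [472.2 145.5  55.6] f [ 0.4  1.9 -1.2]
t18.44 cmd [473.8 145.5  55.6] act [474.  145.5  55.6] f [-0.9  2.2 -1.3]
t18.69 cmd [475.  145.5  55.6] act [475.1 145.5  55.6] f [ 0.1  1.4 -1.8]
 t18.69 p [0.4751 0.1455 0.0556] F [ 0.05  1.18 -3.6 ] T [0.49 0.44 0.06] g0.179
```

Run:
```python
from h import *
base=np.array([0,-.2,-1.8])
CMD[0]=np.array([.475,.1455,.0556])
adv(.512,0,.0025,4.5,base,speed=.025)
st()
```

```text
t18.94 cmd [477.5 145.5  55.6] act [477.8 145.6  55.6] f [-0.2  1.5 -1.4]
t19.19 cmd [480.  145.5  55.6] act [480.1 145.5  55.5] f [-0.2  1.8 -1.6]
t19.44 cmd [482.5 145.5  55.6] act [482.7 145.5  55.6] f [ 0.1  1.9 -1.8]
t19.69 cmd [485.  145.5  55.6] act [485.3 145.6  55.6] f [-0.5  1.9 -1.9]
t19.94 cmd [487.5 145.5  55.6] act [487.8 145.6  55.6] f [-0.7  2.  -1.1]
t20.19 cmd [490.  145.5  55.6] act [490.3 145.6  55.6] f [-0.1  1.8 -2.9]
t20.44 cmd [492.5 145.5  55.6] act [492.7 145.5  55.6] f [ 0.2  0.7 -2.1]
t20.69 cmd [495.  145.5  55.6] act [495.2 145.5  55.6] f [-0.   1.1 -2. ]
t20.94 cmd [497.5 145.5  55.6] act [497.7 145.5  55.6] f [-0.5  1.6 -2.7]
t21.19 cmd [500.  145.5  55.6] act [500.2 145.5  55.6] f [ 1.   1.4 -2. ]
t21.44 cmd [502.5 145.5  55.6] act [502.7 145.5  55.6] f [ 0.1  1.4 -1.8]
t21.69 cmd [505.  145.5  55.6] act [505.2 145.5  55.6] f [-0.5  0.8 -2.6]
t21.94 cmd [507.5 145.5  55.6] act [507.  145.3  55.4] f [-3.2  1.7 -1.7]
t22.19 cmd [510.  145.5  55.6] act [507.3 145.   55.1] f [-15.5   5.8   4.8]
 t22.19 p [0.5073 0.145  0.0551] F [-15.54   5.62   2.98] T [1.86 5.22 0.26] g0.181
```

Run:
```python
from h import *
robot.servo_line([.5073,.1455,.0556],RH,speed=.03); st()
im,d=robot.grab_frame('side'); crop('side',im,290,170,370,230,10,'s4.png')
```

```text
t22.44 p [0.5072 0.1454 0.0556] F [-2.46  0.15 -2.21] T [0.28 1.4  0.08] g0.178
```

View pics/s4.png

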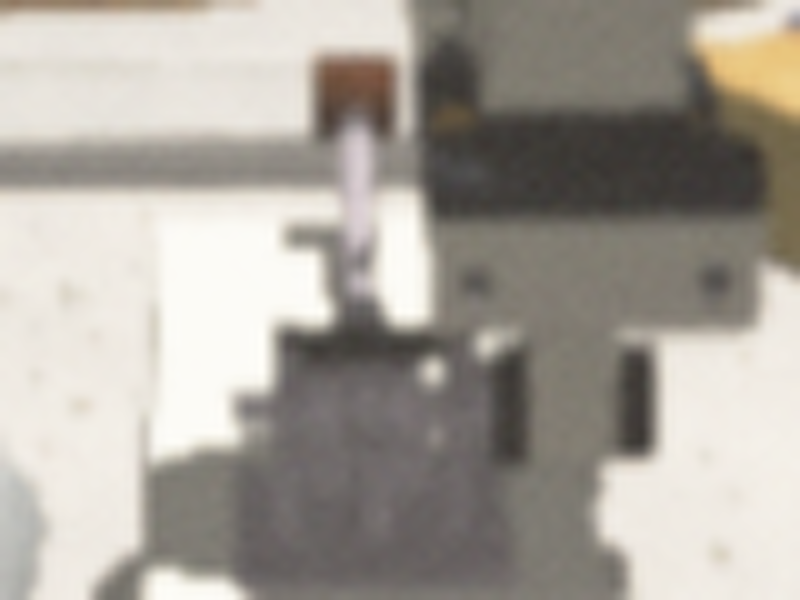

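Run:
```python
from h import *
robot.move_gripper(.42); st('open')
robot.servo_line([.5073,.1455,.10],RH,speed=.08); st('up1')
robot.servo_line([.5073,.1455,.20],RH,speed=.25); st('up')
q=robot.ik([.40,-.065,.28],R(91)); print(q)
robot.movej(q); st()
for n in('side','top'):
    a=[];b=[]
    for _ in range(3):
        im,d=robot.grab_frame(n);a.append(im.astype(float));b.append(d)
    im=np.mean(a,0).astype(np.uint8);d=np.median(b,0)
    cv2.imwrite(f'pics/{n}5.png',im[:,:,::-1]); np.save(f'pics/{n}5d.npy',d)
    crop(n,im,*((290,165,370,225) if n=='side' else(270,185,360,250)),9,f'{n}5z.png')
K=hm('top',d,338,196,358,214).reshape(-1,3);k=K[(K[:,2]>.076)&(K[:,2]<.1)];print('knob',k.mean(0),k.min(0),k.max(0),len(k))
```

```text
open t23.11 p [0.5074 0.1456 0.0557] F [0.65 1.54 1.12] T [-0.09  0.15 -0.06] g0.422
up1 t23.82 p [0.5071 0.1454 0.0998] F [-0.2  -0.57  0.  ] T [-0.11  0.18  0.02] g0.418
up t24.37 p [0.5071 0.1455 0.2   ] F [ 0.27 -0.15 -0.14] T [-0.09  0.2   0.02] g0.420
[ 19.0183  -8.2352 -25.3143   0.     -72.9209 -18.0183]
 t25.50 p [ 0.4    -0.0648  0.2792] F [-0.1   0.42  0.31] T [0.08 0.09 0.01] g0.423
knob [ 0.5577 -0.0657  0.0853] [ 0.5465 -0.0773  0.0787] [ 0.5687 -0.052   0.0945] 48
```

View pics/side5z.png

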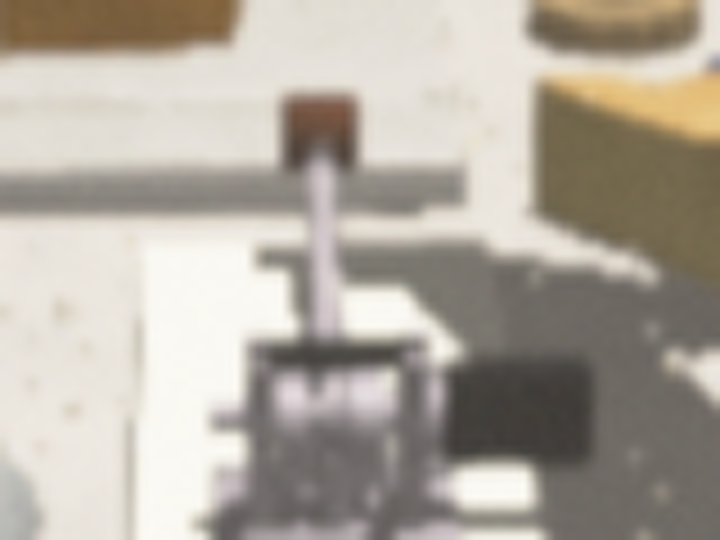

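View pics/top5z.png

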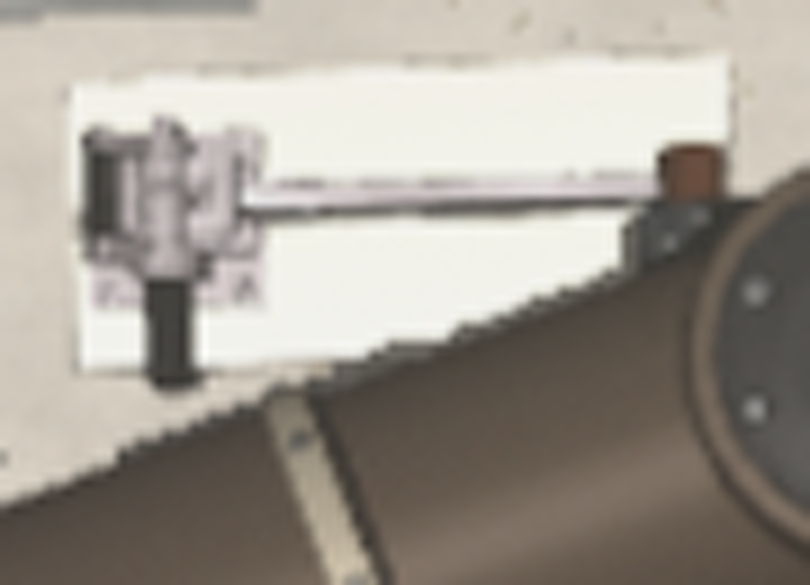

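Run:
```python
from h import *
o,d=ray('side',325.1,179.2)
for y in(-.065,-.055): print('knob x at',y,(o+d*(y-o[1])/d[1]))
o,d=ray('side',347.0,209.9); print('grip',o+d*(.1535-o[1])/d[1], 'expect x .507 z .065')
for p in((.557,-.065,.2),(.557,-.065,.058)): print(robot.ik(p,R(91)))
```

```text
knob x at -0.065 [ 0.5604 -0.065   0.0742]
knob x at -0.055 [ 0.5605 -0.055   0.0778]
grip [0.5071 0.1535 0.0681] expect x .507 z .065
[ 13.3441  10.9581 -16.1695   0.     -62.8724 -12.3441]
[ 13.3441  19.528  -25.8119   0.     -44.6601 -12.3441]
```

Run:
```python
from h import *
robot.move_gripper(.72)
RK=R(91)
robot.goto([.559,-.065,.17],RK); st('above')
robot.servo_line([.559,-.065,.059],RK,speed=.10); st('down')
f0=robot.read_force()
if abs(f0[2])<4:
    robot.move_gripper(0.0); st('grip')
im,d=robot.grab_frame('side'); crop('side',im,290,150,370,210,9,'s6.png')
```

```text
above t27.27 p [ 0.5586 -0.0651  0.1705] F [-0.64  0.59 -0.24] T [0.03 0.17 0.01] g0.724
down t28.53 p [ 0.5595 -0.0649  0.0597] F [-0.23  0.05 -0.39] T [0.02 0.17 0.03] g0.721
grip t29.20 p [ 0.5592 -0.065   0.0591] F [ 0.06 -0.05  0.81] T [ 0.02 -0.09 -0.17] g0.314
```

View pics/s6.png

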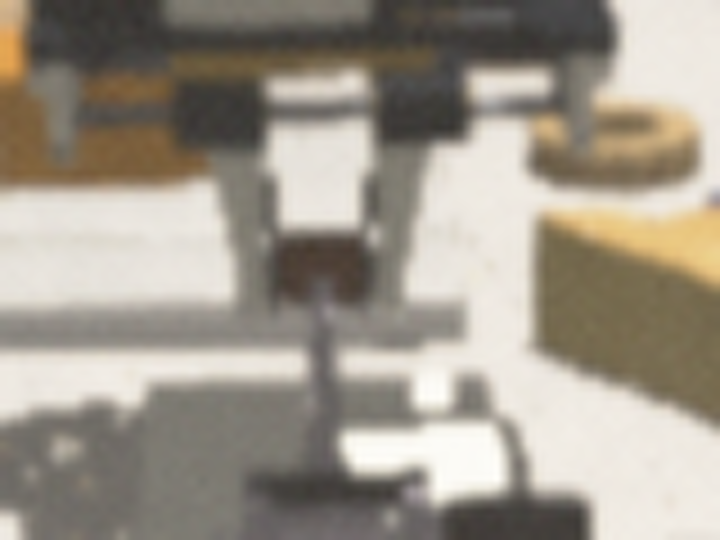

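```bash
cat >> h.py <<'E'
def knobp(a,r=.2108,yc=.1455,zc=.065):
    a=np.radians(a); y=yc-r*np.cos(a); z=zc+r*np.sin(a)
    return np.array([.559-.005*(y+.065),y,z-.019+.001])
E
python3 - <<'E'
from h import *
RK=R(91)
for a in (6,12,18,24,30):
    robot.servo_line(knobp(a),RK,speed=.09); st(str(a))
    if np.linalg.norm(robot.read_force())>15: print('stop');break
E
```

```text
6 t29.51 p [ 0.5588 -0.0641  0.0691] F [ 0.84  0.07 -3.01] T [-0.07 -0.07 -0.12] g0.321
12 t29.90 p [ 0.5591 -0.0606  0.0909] F [ 0.86 -0.15 -2.  ] T [-0.04 -0.31 -0.27] g0.319
18 t30.29 p [ 0.559  -0.0548  0.1121] F [ 0.76  0.48 -1.84] T [ 0.02 -0.39 -0.27] g0.317
24 t30.68 p [ 0.5589 -0.0469  0.1327] F [ 0.96 -0.76 -2.55] T [-0.03 -0.37 -0.21] g0.315
30 t31.07 p [ 0.5589 -0.0368  0.1524] F [ 0.67 -0.45 -3.35] T [-0.16 -0.36 -0.19] g0.320
```

Run:
```python
from h import *
RK=R(91)
for a in list(range(37,100,7))+[102]:
    robot.servo_line(knobp(a),RK,speed=.10); st(str(a))
    if np.linalg.norm(robot.read_force())>14: print('stop');break
im,d=robot.grab_frame('side'); crop('side',im,270,110,390,230,5,'s7.png')
```

```text
37 t31.48 p [ 0.5588 -0.0225  0.1739] F [ 1.26 -0.4  -3.35] T [-0.22 -0.34 -0.13] g0.316
44 t31.89 p [ 0.5587 -0.0058  0.1935] F [ 1.87  0.45 -4.02] T [-0.2  -0.3  -0.12] g0.317
51 t32.30 p [0.5589 0.0135 0.2113] F [ 0.87  0.04 -3.14] T [-0.12 -0.36 -0.1 ] g0.317
58 t32.71 p [0.5587 0.0343 0.226 ] F [ 0.84 -0.64 -3.74] T [-0.34 -0.25 -0.07] g0.322
65 t33.12 p [0.5585 0.0569 0.2381] F [ 1.35 -0.32 -3.3 ] T [-0.23 -0.21 -0.05] g0.318
72 t33.52 p [0.5583 0.0808 0.2474] F [ 0.05 -1.03 -2.83] T [-0.22 -0.   -0.  ] g0.315
79 t33.93 p [0.5581 0.1056 0.2538] F [-0.18 -0.52 -3.83] T [-0.27  0.09  0.  ] g0.317
86 t34.34 p [0.558  0.1311 0.2573] F [-0.09 -1.03 -2.58] T [-0.28  0.31 -0.01] g0.314
93 t34.75 p [0.5579 0.1569 0.2574] F [-0.15 -1.63 -2.24] T [-0.23  0.38 -0.02] g0.322
102 t35.23 p [0.5576 0.1899 0.2529] F [-1.6  -1.43 -2.93] T [-0.17  0.44 -0.05] g0.315
```

View pics/s7.png

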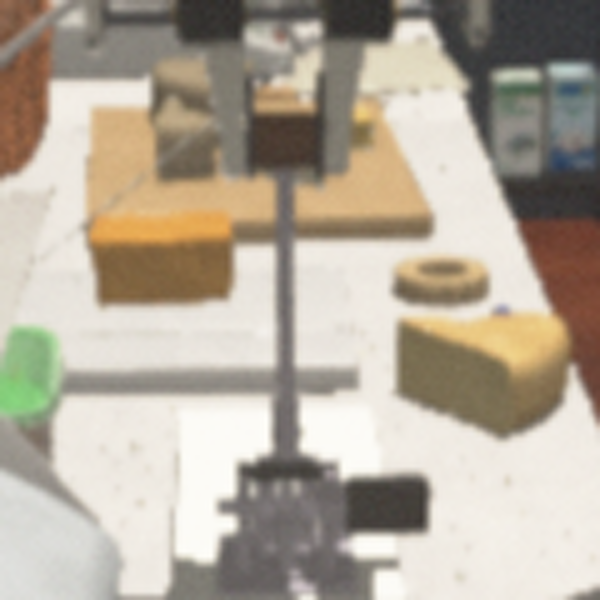

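Blade is vertical-plus with the pin still home; creep to the stop.

Run:
```python
from h import *
RK=R(91)
for a in np.arange(104,122,1.5):
    robot.servo_line(knobp(a),RK,speed=.03); st(str(a))
    if robot.read_force()[1]<-6: print('stop');break
```

```text
104.0 t35.67 p [0.5576 0.1964 0.2515] F [-0.93 -1.66 -3.77] T [-0.84  0.47 -0.09] g0.314
105.5 t36.01 p [0.5577 0.202  0.2501] F [-0.99 -1.77 -1.97] T [-0.81  0.48 -0.04] g0.311
107.0 t36.34 p [0.5576 0.2074 0.2485] F [-0.69 -1.2  -1.61] T [-0.78  0.49 -0.06] g0.317
108.5 t36.67 p [0.5576 0.2126 0.2468] F [ 0.04 -1.29 -3.29] T [-0.75  0.46 -0.01] g0.315
110.0 t37.01 p [0.5576 0.2178 0.2449] F [-0.11 -1.66 -1.91] T [-0.76  0.45 -0.06] g0.320
111.5 t37.34 p [0.5576 0.223  0.243 ] F [-0.7  -2.   -1.75] T [-0.77  0.42 -0.08] g0.314
113.0 t37.67 p [0.5575 0.2281 0.2409] F [ 0.71 -1.44 -2.82] T [-0.77  0.48 -0.1 ] g0.317
114.5 t38.01 p [0.5575 0.233  0.2386] F [-0.69 -1.06 -3.13] T [-0.93  0.29 -0.05] g0.320
116.0 t38.34 p [0.5575 0.2381 0.2363] F [-0.77 -2.29 -2.11] T [-0.98  0.36 -0.03] g0.316
117.5 t38.67 p [0.5575 0.2431 0.2341] F [-0.62 -2.09 -0.62] T [-0.93  0.57 -0.07] g0.318
119.0 t39.01 p [0.5577 0.2479 0.2318] F [-0.26 -3.19  2.05] T [-1.25  0.54 -0.17] g0.319
120.5 t39.34 p [0.5579 0.2519 0.2296] F [-1.48 -5.03  7.47] T [-2.39  0.67 -0.12] g0.317
```

Run:
```python
from h import *
RK=R(91)
robot.servo_line(knobp(118.3),RK,speed=.03); st()
robot.move_gripper(.6); st('open')
p=robot.read_position()
robot.servo_line([p[0],p[1],.30],RK,speed=.12); robot.servo_line([p[0],p[1],.38],RK,speed=.2); st('up')
robot.servo_line([.40,.0,.40],RK,speed=.25); st('away')
for n in('side','top'):
    im,d=robot.grab_frame(n); cv2.imwrite(f'pics/{n}8.png',im[:,:,::-1])
    crop(n,im,*((270,110,390,230) if n=='side' else(190,160,350,280)),5,f'{n}8z.png')
```

```text
t39.76 p [0.5576 0.2461 0.2326] F [-0.24  1.81  0.51] T [ 0.63  0.28 -0.13] g0.319
open t40.42 p [0.5575 0.2454 0.2326] F [ 0.73 -0.05  0.07] T [ 0.04  0.07 -0.03] g0.596
up t41.67 p [0.5573 0.2455 0.3794] F [-0.42 -0.8  -0.21] T [ 0.05  0.1  -0.01] g0.601
away t42.99 p [0.4005 0.0006 0.3995] F [ 0.09 -0.56 -0.43] T [0.06 0.09 0.02] g0.601
```

View pics/side8z.png

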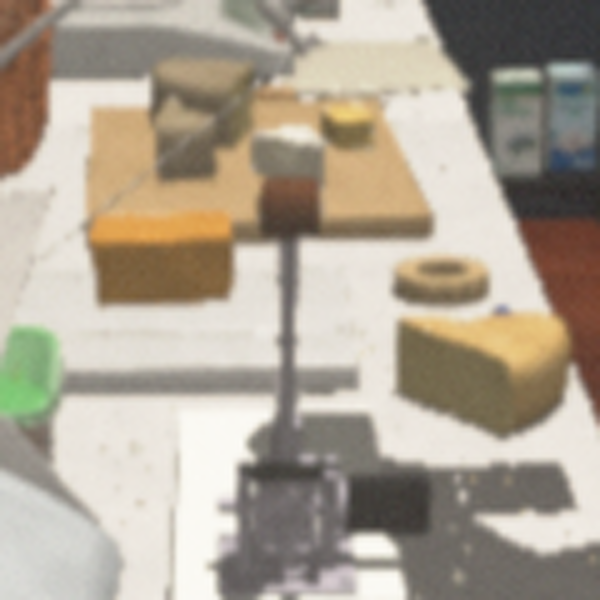

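View pics/top8z.png

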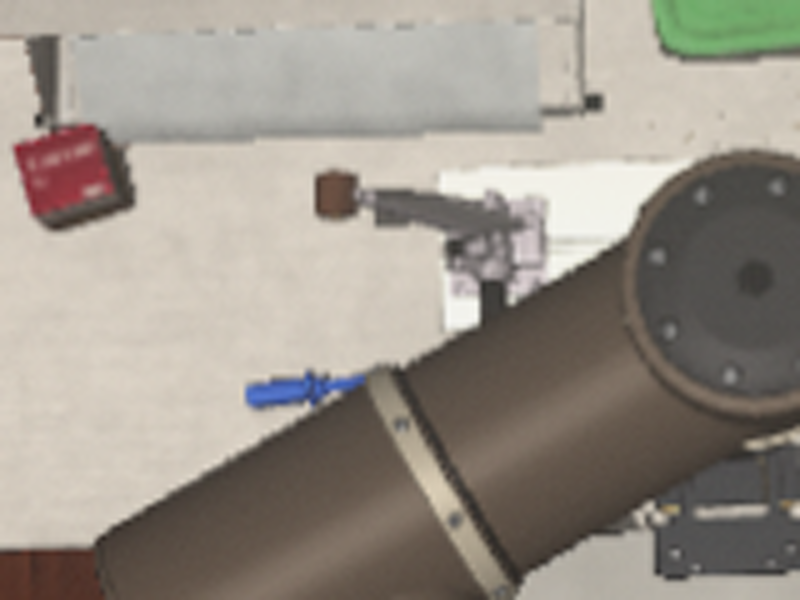

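Run:
```python
from h import *
a=cv2.imread('pics/side5.png',0);b=cv2.imread('pics/side8.png',0)
im,d=robot.grab_frame('side'); c=im.mean(2)
for r in(206,209,212): print([x[r,334:362].astype(int).tolist() for x in(a,b,c)])
K=hm('top',robot.grab_frame('top')[1],245,190,270,210).reshape(-1,3); k=K[K[:,2]>.2]; print('knob',k.mean(0),k.max(0))
st()
```

```text
[[139, 108, 115, 141, 161, 121, 85, 78, 72, 69, 68, 71, 67, 68, 68, 70, 69, 67, 67, 68, 68, 79, 99, 105, 105, 105, 104, 105], [97, 103, 111, 138, 158, 117, 78, 72, 70, 72, 67, 71, 72, 67, 68, 70, 68, 71, 65, 66, 72, 79, 95, 104, 103, 106, 119, 140], [99, 105, 114, 138, 162, 116, 78, 70, 64, 67, 68, 72, 67, 68, 68, 64, 69, 68, 69, 68, 66, 79, 96, 101, 106, 105, 118, 138]]
[[137, 103, 108, 147, 178, 123, 73, 64, 64, 63, 62, 61, 62, 63, 62, 62, 61, 61, 60, 60, 63, 74, 96, 104, 103, 105, 106, 106], [121, 101, 102, 131, 164, 119, 67, 63, 62, 63, 61, 65, 62, 61, 62, 60, 59, 61, 59, 62, 61, 73, 88, 103, 107, 105, 106, 139], [122, 103, 102, 132, 162, 112, 70, 63, 61, 63, 62, 59, 63, 61, 60, 61, 59, 61, 57, 62, 61, 69, 89, 103, 105, 104, 106, 138]]
[[110, 106, 111, 120, 120, 89, 64, 63, 64, 63, 62, 62, 62, 63, 62, 61, 62, 61, 61, 63, 63, 75, 100, 107, 106, 107, 106, 106], [105, 106, 108, 115, 118, 90, 68, 62, 62, 63, 62, 59, 61, 60, 66, 64, 64, 59, 63, 57, 57, 72, 99, 106, 109, 108, 109, 110], [109, 106, 109, 116, 121, 90, 68, 62, 64, 57, 61, 63, 62, 61, 61, 63, 62, 63, 60, 63, 59, 73, 98, 107, 105, 108, 105, 108]]
knob [0.549  0.2205 0.2626] [0.5654 0.2427 1.6158]
 t43.19 p [0.4005 0.0006 0.3995] F [-0.35 -0.23 -0.02] T [-0.02  0.08  0.02] g0.600
```

Run:
```python
from h import *
print(robot.job_done()); print(robot.read_t())
```

```text
the job is handed in; nothing more can be done
None
the job is handed in; nothing more can be done
```

The pin is in through all five holes with its collar against the front lug. The blade is up and over, leaning back on its stop. I handed the job in at about 43 s of the 67 s allowed; no verdict was reported.

- **Pin:** I picked up the black and steel pin and left the blue one alone. The nose touched the first eye at about 3.6 N, so I slid it about 2.5 mm to +y until it dropped into the hole. I then brought it back to the hinge axis and pushed it home.
    - **Force:** Pushing forces stayed under 4 N until the collar stopped. The last step then reached about 15 N against the stop, more than the light pressure asked for, and I eased it back to about 2.5 N before letting go.
- **Blade:** I gripped the knob on its end faces and swung it round the pin. The stop resisted at about 115° of swing, a little past the 110° you gave. I let go just short of the firm contact.
- **Last checks:**
    - Side pictures put the centre of the pin's grip at x = 0.507 m, matching the collar contact, and the nose shows beyond the rear lug. The grip had not moved after the blade swing.
    - The knob stayed back on its own, the wrist read no load, and the arm was clear.
    - The last pictures show no sign of the other things having moved, though the arm hid part of the top view.
- **Disagreements:** The top-view estimate of the front lug face was about 3 mm nearer the robot than where the collar made contact. The side view agreed with the contact. The last depth check on the knob was spoiled by empty readings, so I went by the pictures.

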